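# Clamp a slate with the folding-crank edge clamp

### The job

First lay the loose rectangular slate flat on the clamp's bed, lengthways between the two jaws, and let go of it. Then swing the folded crank handle of the handwheel up until it clicks upright, and wind the wheel clockwise (seen from above) until the slate is held tight between the jaws, leaving the handle upright.

Things in the scene. Friction and masses are not known exactly. Their poses are not given: they have to be found in the camera images.
- slate: The loose dark grey rectangular slate to be clamped, 63 wide x 112 long x 8 mm thick, about 0.17 kg, lying alone on the bench left of the clamp. Origin: centre of its underside; x along its width, y along its length, z up. It can be picked up across its 63 mm width.
- clamp: The bench edge clamp (fixed to the bench): an oxide-red sole plate 120 x 335 mm and 10 mm thick, a narrow steel bed, a gearbox with a handwheel on top. Origin: on the bench under the middle of the bed; its y axis runs along the bed from the wheel end towards the fixed jaw, z up. The bed is 48 mm wide (in x), so a slate overhangs it on both sides, with 20 mm free height below the overhang.
- bed (a point): Point on the top face of the bed (30 mm above the bench), midway between the two open jaws; axes as the clamp's. The jaws stand 142 mm apart at the start, 71 mm either way along y, are 56 to 60 mm wide in x and 19 to 20 mm higher than the bed.
- fixed_jaw: The fixed jaw at the end of the bed away from the wheel. Origin: bottom middle of its clamping face, 6 mm below the bed top; the face looks along -y of the clamp.
- jaw_pad: The moving jaw plate, 56 x 10 x 18 mm, sprung (2 N at first, then 2 N per mm, at most 10 mm) on a carriage which the wheel drives along +y of the clamp, 8 mm per radian. Origin: bottom middle of its clamping face, 1 mm above the bed. It pushes the slate along the bed against the fixed jaw.
- wheel_axis (a point): Centre of the handwheel (dark spoked wheel, 120 mm over the rim, vertical axis), 118 mm above the bench, 165 mm from the clamp's origin along its -y; axes as the clamp's, they do not turn with the wheel.
- handwheel (a joint): Angle of the wheel, rad: 0 at the start, grows clockwise seen from above, hard stop at 4.9. Locked until the crank handle is raised beyond about 1.05 rad, because the handle's tail sits in a fork on the gearbox. About 3.75 rad take up the 30 mm slack round the slate; winding on to the stop is harmless (20 N on the slate). It turns with 3 to 6 N at the crank handle and stays where it is left.
- crank (a joint): Angle of the folding crank handle, rad: 0 folded flat across the wheel (it starts at 0 to 0.25), 1.57 upright (its stop). The hinge is stiff enough for the handle to stay where it is left. A sprung catch must be passed between 1.1 and 1.4 rad (about 4 N across the handle near its end); beyond it the handle snaps upright and is held there.
- crank_hinge (a point): Hinge of the crank handle, 72 mm from the wheel axis and 30 mm above the wheel's centre, on the side of the wheel towards -x of the clamp at the start. Its axis is level, along the clamp's y at the start. It goes round with the wheel; its rotation follows the handle. The fork just outside its starting place is two upright bars, tops 158 mm above the bench, 97 mm from the wheel axis.
- crank_end (a point): Free end of the crank handle, 106 mm from the hinge, a black round sleeve 22 mm in diameter and 82 mm long that spins freely about its own axis. Folded, the handle lies level, its axis 148 mm above the bench, pointing from the hinge across the wheel in +x of the clamp; 13 mm free height below the sleeve to the wheel's rim and spokes, 9 mm to the nut at its hub. Upright, its end is 254 mm above the bench.
There are look-alikes about, which are no part of the job. What is shaped like the slate but blue is not meant.

How it is judged (in metres and radians):
On the way, in this order (a step that is already met when the one before it is completed fails the run):
1. the slate lies flat and lengthways on the bed between the jaws, let go, with the crank handle still folded (x of slate in the frame of bed between -0.015 and 0.015 m and y of slate in the frame of bed between -0.018 and 0.018 m and z of slate in the frame of bed between -0.004 and 0.004 m and angle between slate's own z axis and vertical below 0.06 rad and angle between the y axis of slate and the y axis of clamp, either way round below 0.26 rad and contact force between the fingers and slate below 0.1 N and value of joint crank below 0.5 rad), for 0.2 s.
2. the crank handle is latched upright (value of joint crank above 1.5 rad and value of joint handwheel below 0.6 rad), for 0.2 s.
At the end, for the whole second after the job is handed in: The slate lies flat on the bed (within 4 mm of height and 0.06 rad), within 18 mm of the bed's middle line and 0.1 rad of its direction, pressed by the moving jaw against the fixed jaw with more than 4 N at each; the crank handle is still upright (over 1.45 rad) and the wheel at rest (contact force between each of jaw_pad, fixed_jaw and slate above 4 N and x of slate in the frame of bed between -0.018 and 0.018 m and z of slate in the frame of bed between -0.004 and 0.004 m and angle between slate's own z axis and vertical below 0.06 rad and angle between the y axis of slate and the y axis of clamp, either way round below 0.1 rad and value of joint crank above 1.45 rad and velocity of joint handwheel between -0.05 and 0.05 rad/s); the robot touches nothing.
It also fails if it takes over 72 s, if anything falls off the work surface, if the arm or the gripper's body presses on something with over 40 N, if the wrist force passes 120 N, or if a joint passes its speed limit or range.

### The arm

A 6-joint arm with a two-finger parallel gripper is mounted at the origin on the work surface; the furniture and walls round the work are solid. World frame = base frame: x ahead of the robot, y to its left, z up, the work surface at z = 0. Lengths are in mm, angles in rad, forces in N, time in s.
With the tool pointing down it reaches from about 275 to 875 mm from the base axis. Payload 12.5 kg.
Tool frame: the origin (TCP) lies at the very end of the fingers, on their centre line; the grasp point (between the pads) lies 19 mm behind it (manip.grasp_offset is the distance from the TCP to the grasp point, in mm); z points along the fingers, y is the direction in which the jaws open and shut (so a half turn about z gives the same grasp; the last joint's range is limited). The gripper opens to 85 mm and grips with 20 to 120 N. Pads are 22 mm wide; open, the fingers measure 114 mm over their backs; the gripper's body (76 mm by 85 mm) begins 54 mm behind the grasp point. The pads swing forward as they close: fully open they stand 13 mm farther back than shut.
Start: joints at [-1.375, 0.351, 1.652, -0, 1.139, -0.085], TCP at [152.438, -528.438, 231.29] pointing down, gripper open.
Joint ranges: [-2.75, 2.75], [-0.79, 2.1], [0.01, 2.65], [-1.57, 4.71], [0.07, 3.14], [-2.87, 2.87]. Speed limits (rad/s): [2.22, 2.22, 2.79, 3.14, 3.14, 3.14].

### API

Orientations are given as a rotation vector (axis times angle).
In Python, from rig import manip gives the robot as it stands. Calls block until the motion is done:
- manip.move_pose(position, orientation): joint-space move of the TCP to a pose.
- manip.move_linear(position, speed=150, rotation=None): straight line of the TCP; rotation=None keeps the orientation; speed is the mean speed in mm/s.
- manip.move_joints(angles): joint-space move.
- manip.command_gripper(opening): finger opening in mm; the grip force is fixed at half the most; returns when the fingers have stopped.
- manip.pause(seconds).
- manip.solve_ik(position, orientation): joint angles nearest the present ones, or None.
- manip.camera(name): name is "scene" or "side" or "wrist"; returns the picture (480x640x3 uint8, blue, green, red); there is no depth.
- manip.calibration(name): a dict with "fov_y" (degrees; the focal length in pixels is half the picture's height over the tangent of half this angle, whatever the lens; pixels are square), "cx", "cy" (the principal point, pixels), "rvec" (rotation vector, rad) and "tvec" (3), from world to camera coordinates, as OpenCV has them. Camera axes: x right, y down, z forward; pixel columns grow to the right and rows downward; lengths in mm; the calibration is good to about 2 mm. The wrist camera is an equidistant fisheye: a pixel r from the principal point sees the ray r / f radians off the axis. A picture is of the moment at which its call begins: read the wrist's pose just before it. calibration takes no time and is no camera call; for the wrist camera it gives the pose at the moment of the call.
A pose or a line that the arm cannot do raises manip.IKError and nothing moves.
- manip.hand_in(): hands the job in, once; it reports no verdict.
Trained networks look in the newest picture that a camera, given by its name, has taken for a name from the list of things; names that differ only in an ending like _2 or _b are one class to them, and where a whole thing is asked for, a point or a joint stands for the part that bears it (a point fixed in the world has none). Each returns a list of dicts, best first, with "score" (0 to 1); they miss things now and then, are a little off and sometimes report something else, mostly with a low value. They report only what shows in the picture. A call takes as long as a camera call. They do not tell look-alikes from the thing itself.
- manip.masks_of(camera, thing): "mask" (480x640 bool, what is visible of it) and "rect" ([left, top, width, height] as shares, 0 to 1, of the picture: columns of its width, rows of its height, round what is visible of it).
- manip.place_of(camera, thing): "point" ([column, row] as shares, 0 to 1, of the picture: columns of its width, rows of its height: a listed point, or the origin of a listed thing).
Readings, each from a call of its own:
- manip.current_time_s(): time.
- manip.current_q(): joint angles.
- manip.current_qvel(): joint speeds.
- manip.current_joint_efforts(): joint torques, N m.
- manip.current_position(): TCP position.
- manip.current_tcp_rot(): TCP orientation.
- manip.current_wrist_force(): force on the tool from outside, world axes, zero at the start.
- manip.current_moment(): the same for the moment, N m.
- manip.current_grip_width(): finger opening in mm.
Only numpy, scipy, OpenCV 4.12 (cv2) and the standard library are available. Lean on these libraries where they do the work, as an engineer would, in place of code of your own. Each camera call takes 0.05 s, during which the arm holds its last target.

## Working session

There is one attempt and no reset: what is moved stays moved. The work goes in short steps, each a Python script; the robot and the scene stay as the last script left them, time stands still between calls to the robot, and variables do not carry over. Pictures are saved under pics/ and viewed, and the job is handed in when it is done.

```bash
ls; mkdir -p pics; python3 - <<'E'
from rig import manip
import cv2
for n in ["scene","side","wrist"]:
    im=manip.camera(n); cv2.imwrite(f"pics/a_{n}.png",im)
    c=manip.calibration(n); print(n,c)
    for t in ["slate","clamp","bed","fixed_jaw","jaw_pad","wheel_axis","crank_hinge","crank_end"]:
        try: print(t,[( [round(p["point"][0]*640),round(p["point"][1]*480)],round(p["score"],2)) for p in manip.place_of(n,t)])
        except Exception as e: print(t,e)
print(manip.current_time_s())
E
```

```text
pics
scene {'fov_y': 50.31666146699085, 'cx': 327.8659784501953, 'cy': 240.51653093016853, 'rvec': array([ 0.68758057, -2.37431489,  1.40067868]), 'tvec': array([442.65395323, 190.28317961, 727.0666821 ])}
slate [([365, 331], 0.91), ([302, 415], 0.89)]
clamp [([329, 263], 0.66)]
bed [([323, 254], 0.59)]
fixed_jaw [([307, 272], 0.66)]
jaw_pad [([347, 236], 0.5)]
wheel_axis [([372, 179], 0.93)]
crank_hinge [([406, 174], 0.56)]
crank_end [([359, 163], 0.83)]
side {'fov_y': 56.022141148379966, 'cx': 318.53375972812677, 'cy': 234.92272020271312, 'rvec': array([ 0.38712587, -2.39488825,  1.64927973]), 'tvec': array([481.40336973, 140.19573367, 790.96108932])}
slate [([369, 311], 0.82), ([343, 383], 0.76)]
clamp [([308, 271], 0.8), ([307, 258], 0.56)]
bed [([305, 261], 0.81)]
fixed_jaw [([298, 278], 0.52)]
jaw_pad [([320, 243], 0.61)]
wheel_axis [([332, 198], 0.71), ([298, 276], 0.26)]
crank_hinge [([359, 188], 0.82)]
crank_end [([320, 180], 0.68), ([331, 201], 0.21)]
wrist {'fov_y': 65.70646984690485, 'cx': 323.5330363074251, 'cy': 239.81793134832822, 'rvec': array([-2.29368229,  1.72463711,  0.28237818]), 'tvec': array([-549.39083083,  -43.25192063,  380.05134513])}
slate []
clamp []
bed []
fixed_jaw []
jaw_pad []
wheel_axis []
crank_hinge []
crank_end []
1.35
```

View pics/a_scene.png

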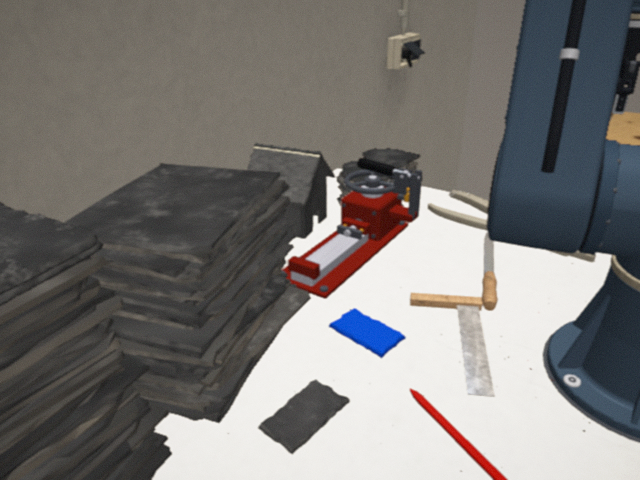

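View pics/a_side.png

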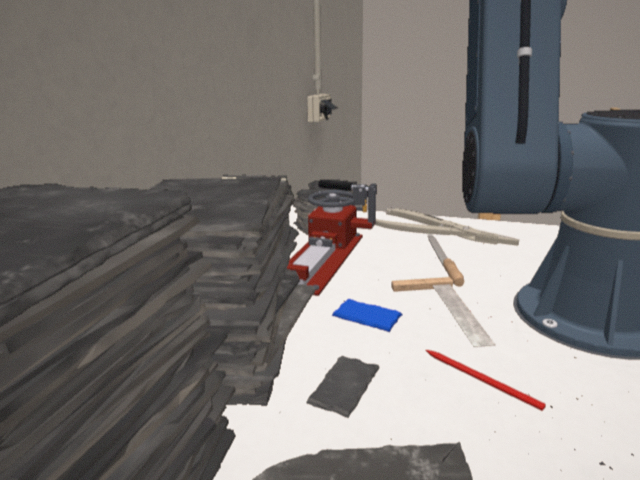

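View pics/a_wrist.png

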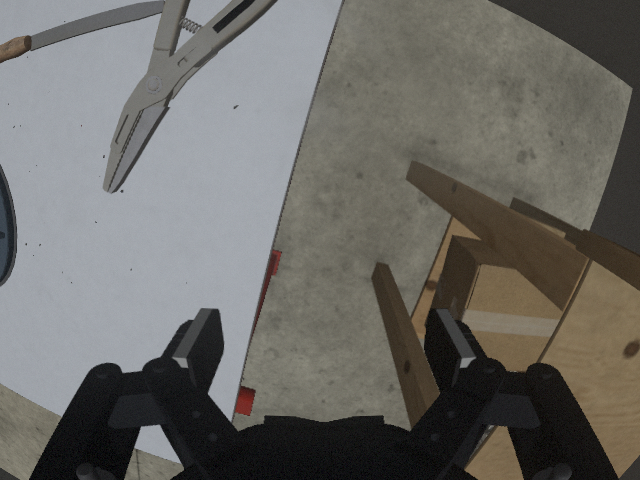

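The scene view shows the grey slate at about (303,415), the blue look-alike at (367,331), and the clamp with its wheel at about (372,180). The handle is folded, with its hinge on the right at about (406,174). Next I'll fit the poses.

```bash
cat > h.py <<'E'
from rig import manip
import numpy as np, cv2
from scipy.spatial.transform import Rotation as R
from scipy.optimize import least_squares
def cal(n):
    c=manip.calibration(n); f=240/np.tan(np.radians(c["fov_y"]/2))
    return f,c["cx"],c["cy"],R.from_rotvec(c["rvec"]).as_matrix(),np.array(c["tvec"]),n=="wrist"
def proj(P,C):
    f,cx,cy,M,t,fish=C
    p=np.atleast_2d(P)@M.T+t
    if fish:
        r=np.hypot(p[:,0],p[:,1]); th=np.arctan2(r,p[:,2]); s=f*th/np.maximum(r,1e-9)
        return np.c_[cx+s*p[:,0],cy+s*p[:,1]]
    return np.c_[cx+f*p[:,0]/p[:,2],cy+f*p[:,1]/p[:,2]]
def plane(uv,z,C):
    f,cx,cy,M,t,fish=C
    uv=np.atleast_2d(uv).astype(float); a=(uv-[cx,cy])/f
    if fish:
        th=np.hypot(a[:,0],a[:,1]); s=np.sinc(th/np.pi)
        d=np.c_[a*s[:,None],np.cos(th)]
    else: d=np.c_[a,np.ones(len(a))]
    d=d@M; o=-M.T@t
    return o+d*((z-o[2])/d[:,2])[:,None]
def slate_from(n,C,sel):
    for m in manip.masks_of(n,"slate"):
        mm=m["mask"]
        c=cv2.findContours(mm.astype(np.uint8),0,1)[0]; c=max(c,key=cv2.contourArea)[:,0,:]
        P=plane(c,6,C)[:,:2].astype(np.float32)
        r=cv2.minAreaRect(P)
        print(n,round(m["score"],2),"pix",c.mean(0).round(),"rect",np.round(r[0],1),np.round(r[1],1),round(r[2],1))
CL={"clamp":(0,0,0),"bed":(0,0,30),"fixed_jaw":(0,71,24),"jaw_pad":(0,-71,31),"wheel_axis":(0,-165,118),"crank_hinge":(-72,-165,148),}
def cl2w(p,x): 
    c,s=np.cos(x[2]),np.sin(x[2]); p=np.atleast_2d(p)
    return np.c_[x[0]+c*p[:,0]-s*p[:,1],x[1]+s*p[:,0]+c*p[:,1],p[:,2]]
E
python3 - <<'E'
from h import *
obs=[]
ims={}
for n in ["scene","side"]:
    ims[n]=manip.camera(n); C=cal(n)
    slate_from(n,C,None)
    for t in CL:
        L=manip.place_of(n,t)
        if L: obs.append((n,t,np.array(L[0]["point"])*[640,480],C))
def res(x): return np.concatenate([(proj(cl2w(CL[t],x),C)-p)[0] for n,t,p,C in obs])
best=min((least_squares(res,[500,-400,a],loss="soft_l1",f_scale=3,x_scale=[100,100,1]) for a in np.arange(-3,3.2,.8)),key=lambda r:r.cost)
print(best.x,best.cost)
for (n,t,p,C),r in zip(obs,res(best.x).reshape(-1,2)): print(n,t,r.round(1))
np.save("clamp.npy",best.x)
x=best.x
for n in ims:
    C=cal(n); im=ims[n].copy()
    def pl(P,col):
        q=proj(cl2w(P,x),C).round().astype(np.int32); cv2.polylines(im,[q.reshape(-1,1,2)],True,col,1)
    pl([(-24,-71,30),(24,-71,30),(24,71,30),(-24,71,30)],(0,255,0))
    a=np.linspace(0,6.28,40); pl(np.c_[60*np.cos(a),-165+60*np.sin(a),118+0*a],(0,255,255))
    pl([(-72,-165,148),(34,-165,148)],(255,0,255))
    cv2.imwrite(f"pics/b_{n}.png",cv2.resize(im[120:300,230:470],None,fx=3.3,fy=3.3))
print(manip.current_time_s())
E
```

```text
scene 0.84 pix [304. 415.] rect [359.6 314.6] [115.6  65.2] 82.5
scene 0.57 pix [380. 180.] rect [ 664.8 -461.9] [177.5 300.7] 23.0
side 0.89 pix [344. 385.] rect [363.  312.1] [117.1  64. ] 83.0
side 0.56 pix [367. 314.] rect [376.5 119. ] [ 77.4 114.8] 79.6
side 0.36 pix [335. 184.] rect [ 711.4 -743.9] [111.6 174.1] 77.4
[ 5.40772930e+02 -2.37454090e+01 -8.44199954e-03] 17.237451729329667
scene clamp [-0.7  0.7]
scene bed [ 0.4 -1.6]
scene fixed_jaw [-0.2 -1.1]
scene jaw_pad [-0.3 -2.3]
scene wheel_axis [-1.   1.2]
scene crank_hinge [-2.1 -0.6]
side clamp [0.2 1.6]
side bed [-0.2 -0.4]
side fixed_jaw [ 0.5 -0.4]
side jaw_pad [2.9 2.7]
side wheel_axis [0.9 0.1]
side crank_hinge [1.  0.3]
2.15
```

View pics/b_scene.png

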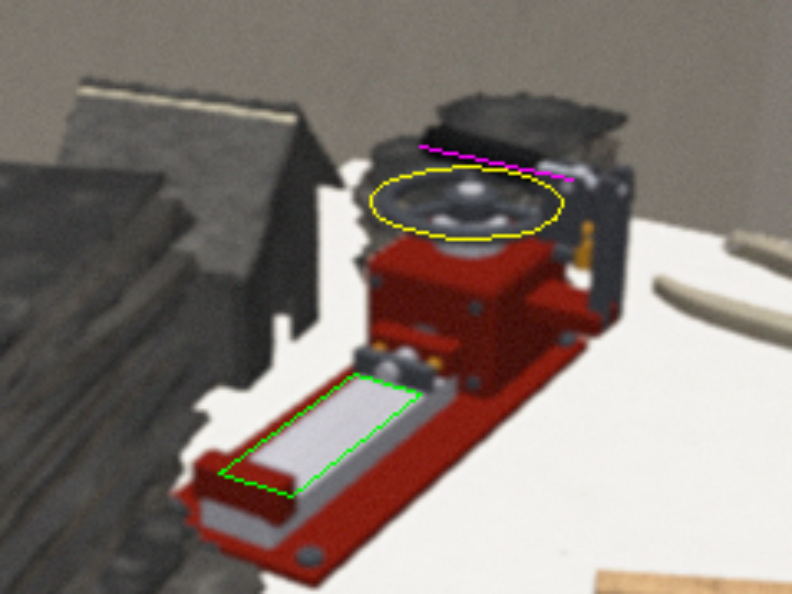

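View pics/b_side.png

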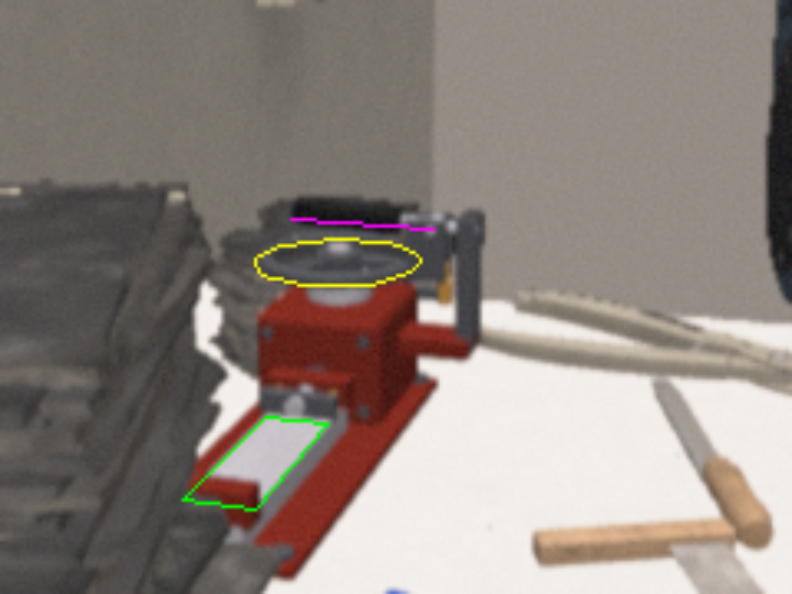

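The fit matches the images to within a few mm. I'll look from above with the wrist camera to refine both poses, and check tool orientations and IK first.

```bash
cat >> h.py <<'E'
def rot(yaw,tilt=0,tdir=0):
    """tool down, tool y at angle yaw+90deg about world z; tilt tips approach toward direction tdir (rad)"""
    r=R.from_euler('z',yaw)*R.from_euler('x',np.pi)
    if tilt: r=R.from_rotvec(-tilt*np.array([-np.sin(tdir),np.cos(tdir),0]))*r
    return r
E
python3 - <<'E'
from h import *
r=R.from_rotvec(manip.current_tcp_rot()); print(r.as_matrix().round(3))
C=cal("wrist"); print("cam pos",-C[3].T@C[4], "axis",C[3][2], "tcp",manip.current_position())
for yaw in [-np.pi/2,0,np.pi/2,np.pi]:
    for p in ([361,313,300],[540,-24,300],[540,-189,300]):
        q=manip.solve_ik(p,rot(yaw).as_rotvec()); print(yaw,p,None if q is None else np.round(q,2))
print(rot(0,.5,0).as_matrix()[:,2])
for t in [0,.3,.6,.9,1.2,1.4,1.57]:
    for yaw in (0,np.pi):
        rr=rot(yaw,t,0); print(t,yaw,[None if (q:=manip.solve_ik([470,-189,z],rr.as_rotvec())) is None else np.round(q,2) for z in (225,)])
E
```

```text
[[ 0.961  0.277  0.   ]
 [ 0.277 -0.961  0.   ]
 [ 0.    -0.    -1.   ]]
cam pos [ 229.32269197 -505.84265917  373.727888  ] axis [-0.30581062 -0.08774868 -0.9480401 ] tcp [ 152.43833078 -528.44628396  231.29349599]
-1.5707963267948966 [361, 313, 300] [ 0.62  0.15  1.74  0.    1.25 -2.52]
-1.5707963267948966 [540, -24, 300] None
-1.5707963267948966 [540, -189, 300] [-0.42  0.33  1.51 -0.    1.3   2.72]
0 [361, 313, 300] [ 0.62  0.15  1.74 -0.    1.25  2.19]
0 [540, -24, 300] [-0.13  0.27  1.59 -0.    1.28  1.44]
0 [540, -189, 300] [-0.42  0.33  1.51 -0.    1.3   1.15]
1.5707963267948966 [361, 313, 300] [ 0.62  0.15  1.74 -0.    1.25  0.62]
1.5707963267948966 [540, -24, 300] [-0.13  0.27  1.59 -0.    1.28 -0.13]
1.5707963267948966 [540, -189, 300] [-0.42  0.33  1.51  0.    1.3  -0.42]
3.141592653589793 [361, 313, 300] [ 0.62  0.15  1.74  0.    1.25 -0.95]
3.141592653589793 [540, -24, 300] [-0.13  0.27  1.59  0.    1.28 -1.7 ]
3.141592653589793 [540, -189, 300] [-0.42  0.33  1.51  0.    1.3  -1.99]
[ 4.79425539e-01 -1.22464680e-16 -8.77582562e-01]
0 0 [array([-0.47,  0.28,  1.77, -0.  
[... 183 characters left out ...]
,  0.16,  1.95,  0.22,  0.78, -2.27])]
0.6 0 [array([-0.66,  0.1 ,  2.13,  0.74,  0.54,  0.34])]
0.6 3.141592653589793 [array([-0.66,  0.1 ,  2.13,  0.74,  0.54, -2.8 ])]
0.9 0 [array([-0.77,  0.12,  2.29,  1.58,  0.58, -0.55])]
0.9 3.141592653589793 [array([-0.77,  0.12,  2.29,  1.58,  0.58,  2.59])]
1.2 0 [array([-0.86,  0.26,  2.41,  2.06,  0.93, -1.13])]
1.2 3.141592653589793 [array([-0.86,  0.26,  2.41,  2.06,  0.93,  2.02])]
1.4 0 [array([-0.9 ,  0.42,  2.45,  2.18,  1.24, -1.35])]
1.4 3.141592653589793 [array([-0.9 ,  0.42,  2.45,  2.18,  1.24,  1.79])]
1.57 0 [array([-0.91,  0.59,  2.45,  2.23,  1.51, -1.49])]
1.57 3.141592653589793 [array([-0.91,  0.59,  2.45,  2.23,  1.51,  1.65])]
```

```bash
python3 - <<'E'
from h import *
manip.move_pose([500,-60,420],rot(np.pi/2).as_rotvec())
print(manip.current_time_s())
C=cal("wrist"); im=manip.camera("wrist"); cv2.imwrite("pics/c_wrist.png",im)
obs=[]
for t in list(CL)+["crank_end"]:
    L=manip.place_of("wrist",t)
    for l in L:print(t,np.round(np.array(l["point"])*[640,480]),round(l["score"],2),plane(np.array(l["point"])*[640,480],{"crank_end":155}.get(t) or CL[t][2],C).round(1))
x=np.load("clamp.npy")
for t in CL: print(t,cl2w(CL[t],x).round(1),proj(cl2w(CL[t],x),C).round())
print(manip.current_time_s())
E
```

```text
4.3417
clamp [350. 150.] 0.72 [[537.1 -23.8   0. ]]
bed [350. 146.] 0.78 [[536.  -16.2  30. ]]
fixed_jaw [353. 100.] 0.88 [[539.4  50.7  24. ]]
jaw_pad [350. 198.] 0.79 [[536.2 -92.6  31. ]]
jaw_pad [298. 293.] 0.25 [[ 457.1 -245.7   31. ]]
wheel_axis [351. 285.] 0.75 [[ 533.8 -190.1  118. ]]
crank_hinge [295. 296.] 0.58 [[ 462.7 -191.5  148. ]]
crank_end [378. 297.] 0.78 [[ 564.9 -190.4  155. ]]
clamp [[540.8 -23.7   0. ]] [[352. 150.]]
bed [[540.8 -23.7  30. ]] [[354. 151.]]
fixed_jaw [[541.4  47.3  24. ]] [[354. 102.]]
jaw_pad [[540.2 -94.7  31. ]] [[353. 200.]]
wheel_axis [[ 539.4 -188.7  118. ]] [[355. 284.]]
crank_hinge [[ 467.4 -188.1  148. ]] [[299. 294.]]
4.7417
```

View pics/c_wrist.png

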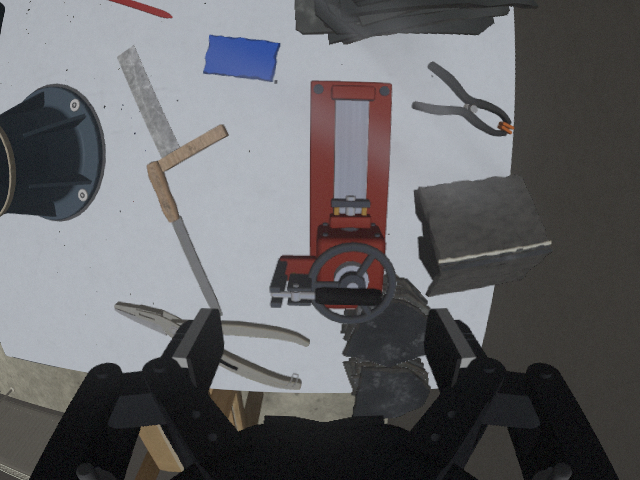

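The wrist view shows the clamp bed at column 351, rows 100–215, the wheel at (351,283) and the handle folded over it, ending at about (380,297). The shed-like block at (485,230) is clear of the bed. I'll refit the clamp with all views, then go over the slate.

```bash
python3 - <<'E'
from h import *
obs=[]
for n,w in (("scene",.6),("side",.5),("wrist",1)):
    manip.camera(n); C=cal(n)
    for t in CL:
        L=manip.place_of(n,t)
        if L: obs.append((n,t,np.array(L[0]["point"])*[640,480],C,w))
def res(x): return np.concatenate([w*(proj(cl2w(CL[t],x),C)-p)[0] for n,t,p,C,w in obs])
b=least_squares(res,np.load("clamp.npy"),loss="soft_l1",f_scale=2,x_scale=[100,100,1]); print(b.x); np.save("clamp.npy",b.x)
print([(o[0][:2],o[1],r.round(1).tolist()) for o,r in zip(obs,res(b.x).reshape(-1,2))])
manip.move_pose([361,290,230],rot(np.pi/2-.13).as_rotvec())
manip.command_gripper(74)
C=cal("wrist"); im=manip.camera("wrist"); cv2.imwrite("pics/d_wrist.png",im)
slate_from("wrist",C,None)
print(manip.current_time_s(),manip.current_grip_width(),manip.current_wrist_force())
E
```

```text
[ 5.36057402e+02 -2.02869135e+01 -1.22768965e-03]
[('sc', 'clamp', [1.7, 3.3]), ('sc', 'bed', [2.5, -0.9]), ('sc', 'fixed_jaw', [1.2, 0.1]), ('sc', 'jaw_pad', [1.3, 0.7]), ('sc', 'wheel_axis', [1.0, 1.0]), ('sc', 'crank_hinge', [2.1, -1.3]), ('si', 'bed', [0.5, 0.4]), ('si', 'fixed_jaw', [-0.1, -0.9]), ('si', 'jaw_pad', [6.7, -5.3]), ('si', 'wheel_axis', [0.6, 0.9]), ('si', 'crank_hinge', [1.3, -0.1]), ('wr', 'bed', [0.7, -0.5]), ('wr', 'fixed_jaw', [0.1, 1.5]), ('wr', 'jaw_pad', [3.6, 1.2]), ('wr', 'wheel_axis', [3.0, -3.7]), ('wr', 'crank_hinge', [-0.2, -4.1])]
wrist 0.74 pix [354. 337.] rect [374.5 122.3] [ 66.4 109.7] 79.4
wrist 0.61 pix [321. 178.] rect [360.2 312.4] [110.6  62.3] 82.0
7.725 73.63232333065106 [-0.09579504 -0.0224796   0.25644396]
```

View pics/d_wrist.png

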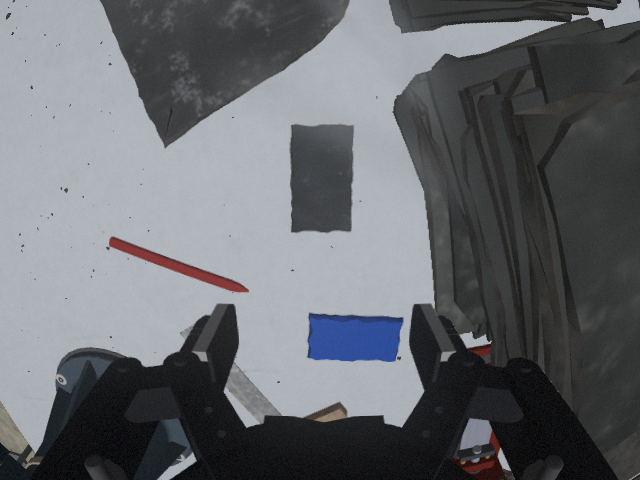

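The slate is at (321,178) px, which puts it at (360,312.5) mm with its long axis at 82°. The pile edge at column ≥395 leaves room for the fingers. I'll descend and feel for the bench.

```bash
python3 - <<'E'
from h import *
manip.move_pose([360.3,312.5,60],rot(np.pi/2-.14).as_rotvec())
manip.move_linear([360.3,312.5,12],120)
f0=manip.current_wrist_force(); print(manip.current_time_s(),f0)
z=12
while z>-14:
    z-=2; manip.move_linear([360.3,312.5,z],30)
    f=manip.current_wrist_force()-f0; p=manip.current_position(); print(z,p.round(1) if hasattr(p,'round') else p,np.round(f,1),round(manip.current_time_s(),2))
    if f[2]>3: break
C=cal("wrist"); im=manip.camera("wrist"); cv2.imwrite("pics/e_wrist.png",im)
E
```

```text
9.0 [ 0.56041168 -0.0965046   0.50541617]
10 [360.6 312.7  10.5] [-0.1  0.3 -0.1] 9.25
8 [360.3 312.5   8. ] [-0.2 -0.1  0. ] 9.5
6 [360.2 312.4   5.9] [-0.5 -0.  -0.7] 9.75
4 [360.2 312.4   3.9] [-0.5 -0.8 -0.3] 10.0
2 [360.2 312.4   1.9] [-0.4 -0.8 -0.6] 10.25
0 [ 3.602e+02  3.124e+02 -1.000e-01] [-2.2 -0.2 -0.7] 10.5
-2 [360.2 312.4  -2.1] [-0.8 -0.2 -0.3] 10.75
-4 [360.2 312.4  -4.1] [-0.4 -0.1 -0.9] 11.0
-6 [360.2 312.5  -6.1] [-1.3 -0.4 -1.2] 11.25
-8 [360.2 312.5  -8.1] [-0.2 -0.2  0.2] 11.5
-10 [360.5 312.6  -9. ] [-4.7 -3.8 20. ] 11.75
```

View pics/e_wrist.png

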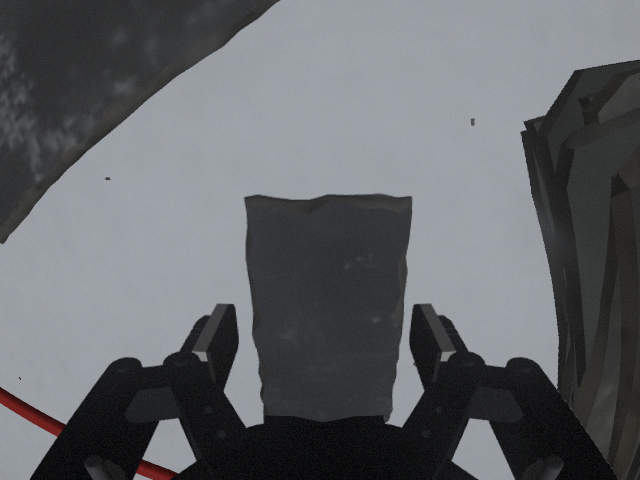

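The bench contact at TCP -9 matches the finger-arc model, and the slate sits centred between the pads (columns 250–405 against pads at 235 and 415). I'll raise slightly and grip.

```bash
python3 - <<'E'
from h import *
manip.move_linear([360.3,312.5,-4.5],30)
manip.command_gripper(55)
print(manip.current_grip_width(),manip.current_time_s())
manip.move_linear([360.3,312.5,150],150)
print(manip.current_grip_width(),manip.current_time_s(),manip.current_wrist_force())
C=cal("wrist"); im=manip.camera("wrist"); cv2.imwrite("pics/f_wrist.png",im)
E
```

```text
61.19167918906247 12.4167
61.45824127773548 13.6 [-0.52067     0.61102197 -1.40730339]
```

View pics/f_wrist.png

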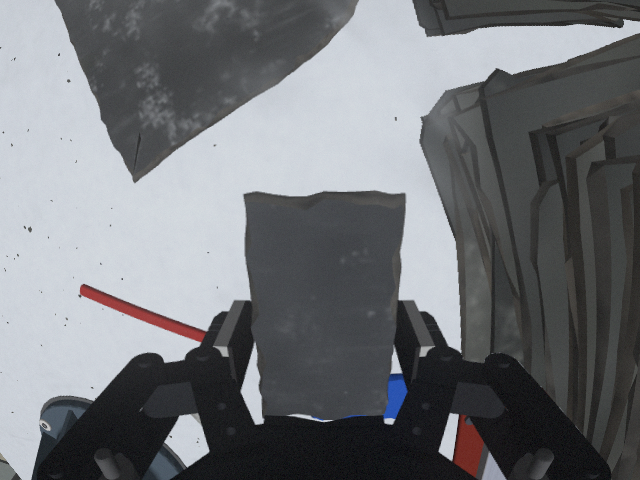

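```bash
python3 - <<'E'
from h import *
C=cal("wrist"); print("far edge",plane([[246,195],[405,195]],162.5,C).round(1), manip.current_position())
x=np.load("clamp.npy"); x[0]=537; x[1]=-21.5; x[2]=0; np.save("clamp.npy",x)
o=rot(np.pi/2+x[2]).as_rotvec()
manip.move_pose([400,70,230],o)
manip.move_pose([x[0],x[1],150],o)
print(manip.current_time_s(),manip.current_grip_width())
C=cal("wrist"); im=manip.camera("wrist"); cv2.imwrite("pics/g_wrist.png",im)
for t in ("fixed_jaw","jaw_pad"):
    for l in manip.place_of("wrist",t): print(t,round(l["score"],2),plane(np.array(l["point"])*[640,480],CL[t][2],C).round(1))
E
```

```text
far edge [[338.4 371.  162.5]
 [394.9 363.1 162.5]] [359.90534112 312.21781269 149.16236279]
15.4167 61.13625776915046
fixed_jaw 0.7 [[538.8  50.6  24. ]]
```

View pics/g_wrist.png

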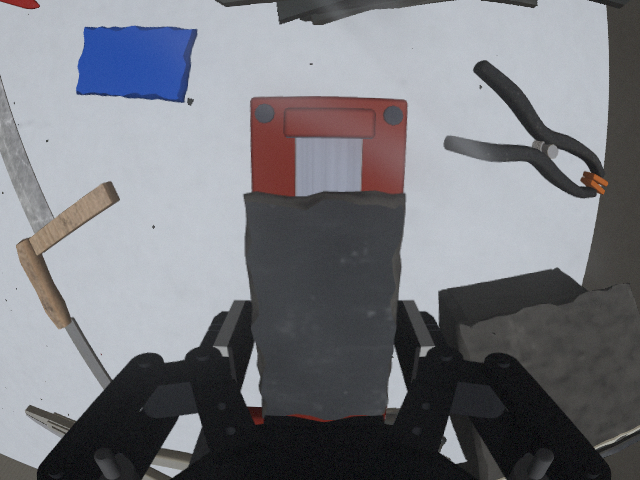

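```bash
python3 - <<'E'
from h import *
C=cal("wrist")
print(plane([[252,185],[405,185]],10,C).round(1),plane([[295,185],[363,185]],30,C).round(1),plane([[285,136],[374,136]],30,C).round(1))
o=rot(np.pi/2).as_rotvec()
X,Y=538,-21.5
manip.move_linear([X,Y,45],120)
f0=np.array(manip.current_wrist_force()); z=45; print(manip.current_time_s())
for z in (30,28,26,25,24,23,22):
    manip.move_linear([X,Y,z],40); manip.pause(.05)
    f=np.array(manip.current_wrist_force())-f0; print(z,f.round(1),np.round(manip.current_position(),1))
    if f[2]>2.5: break
C=cal("wrist"); im=manip.camera("wrist"); cv2.imwrite("pics/h_wrist.png",im)
im=manip.camera("scene"); cv2.imwrite("pics/h_scene.png",cv2.resize(im[120:300,230:470],None,fx=3.3,fy=3.3))
print(manip.current_time_s())
E
```

```text
[[479.1  11.5  10. ]
 [598.9  11.8  10. ]] [[514.5  14.6  30. ]
 [563.4  14.7  30. ]] [[507.8  50.   30. ]
 [570.5  50.3  30. ]]
16.5917
30 [0.7 0.9 0.5] [538.1 -21.5  30. ]
28 [ 0.9 -0.4 -0.3] [538.  -21.5  28. ]
26 [0.6 0.3 0.5] [538.1 -21.5  26. ]
25 [-4.1  1.7 14.9] [538.1 -21.5  25.9]
18.1667
```

View pics/h_wrist.png

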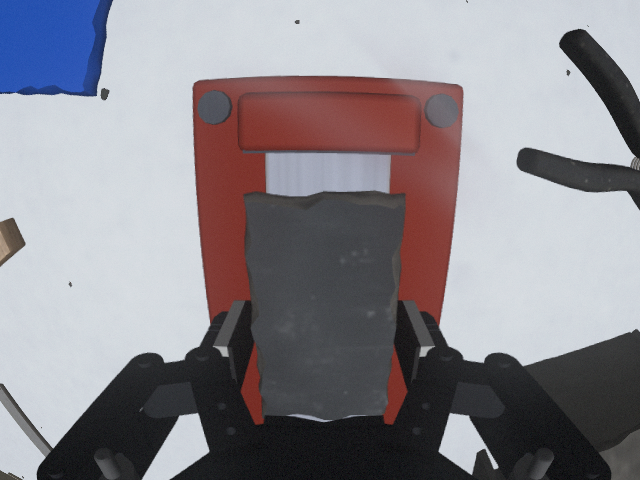

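View pics/h_scene.png

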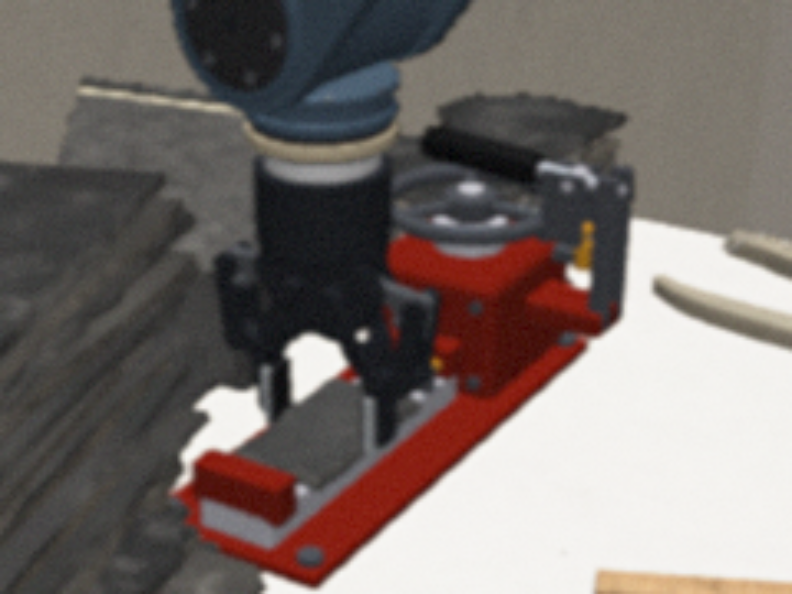

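The slate rests between the jaws with a gap at the fixed jaw (rows 152–193) and contact felt at z≈26. I'll release and back off.

```bash
python3 - <<'E'
from h import *
np.save("clamp.npy",[538.8,-21.3,0.0])
manip.command_gripper(76)
manip.move_linear([538,-21.5,200],200)
print(manip.current_time_s())
C=cal("wrist"); im=manip.camera("wrist"); cv2.imwrite("pics/i_wrist.png",im)
for m in manip.masks_of("wrist","slate"):
    c=cv2.findContours(m["mask"].astype(np.uint8),0,1)[0]; c=max(c,key=cv2.contourArea)[:,0,:]
    r=cv2.minAreaRect(plane(c,36,C)[:,:2].astype(np.float32)); print(round(m["score"],2),np.round(r[0],1),np.round(r[1],1),r[2])
for t in ("fixed_jaw","jaw_pad","crank_end","crank_hinge","wheel_axis"):
    for l in manip.place_of("wrist",t): print(t,round(l["score"],2),plane(np.array(l["point"])*[640,480],{**CL,"crank_end":(0,0,155)}[t][2],C).round(1))
E
```

```text
19.4917
0.92 [536.5 -20.8] [ 61.6 110.9] 0.11151528358459473
0.66 [389.1 115. ] [ 57.  102.9] 79.14908599853516
fixed_jaw 0.72 [[537.4  51.3  24. ]]
jaw_pad 0.79 [[534.9 -94.   31. ]]
wheel_axis 0.58 [[ 535.  -192.9  118. ]]
```

View pics/i_wrist.png

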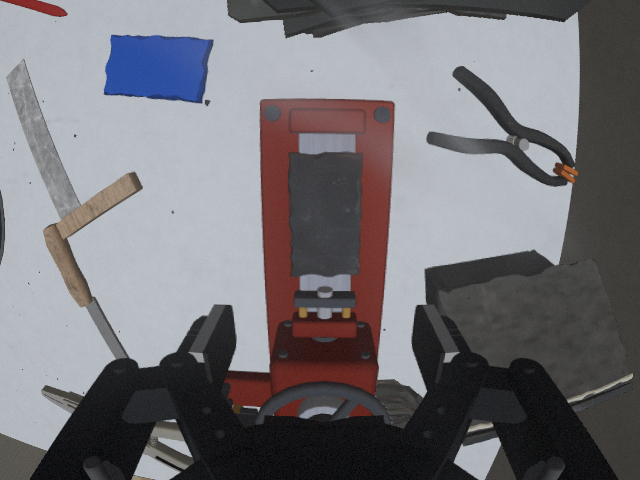

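The slate now lies flat on the bed: centre (536.5,-20.8), angle ≈0. Now the crank. I'll check the stack behind the wheel for clearance and take a closer view of the handle.

```bash
python3 - <<'E'
from h import *
for n,px in (("scene",(420,152)),("scene",(372,165)),("side",(300,185))):
    C=cal(n)
    for z in (50,100,150,200): print(n,px,z,plane(px,z,C).round(0)[0][:2],end=' ')
    print()
manip.move_pose([540,-190,300],rot(0).as_rotvec())
print(manip.current_time_s())
C=cal("wrist"); im=manip.camera("wrist"); cv2.imwrite("pics/j_wrist.png",im)
for t in ("crank_end","crank_hinge","wheel_axis"):
    for l in manip.place_of("wrist",t): print(t,round(l["score"],2),np.array(l["point"])*[640,480],plane(np.array(l["point"])*[640,480],{**CL,"crank_end":(0,0,155)}[t][2],C).round(1))
E
```

```text
scene (420, 152) 50 [ 602. -594.] scene (420, 152) 100 [ 546. -457.] scene (420, 152) 150 [ 489. -321.] scene (420, 152) 200 [ 433. -184.] 
scene (372, 165) 50 [ 668. -435.] scene (372, 165) 100 [ 604. -315.] scene (372, 165) 150 [ 541. -195.] scene (372, 165) 200 [478. -76.] 
side (300, 185) 50 [ 763. -542.] side (300, 185) 100 [ 690. -360.] side (300, 185) 150 [ 616. -178.] side (300, 185) 200 [543.   4.] 
21.0083
crank_end 0.56 [323.584 182.688] [[ 570.6 -189.4  155. ]]
crank_hinge 0.93 [323.52 301.68] [[ 462.9 -189.6  148. ]]
wheel_axis 0.76 [324.48 214.32] [[ 535.3 -190.3  118. ]]
```

View pics/j_wrist.png

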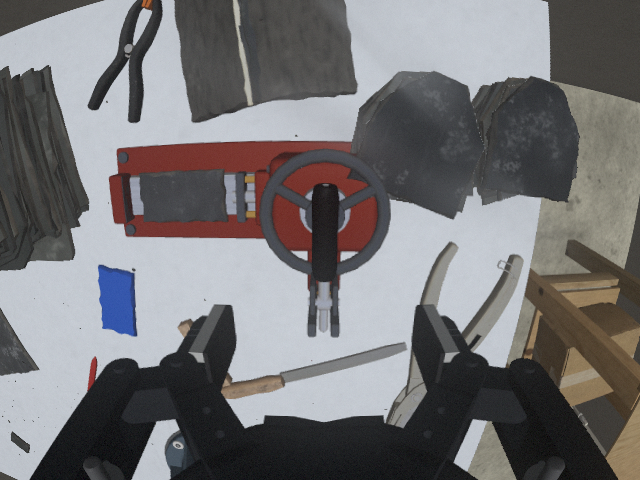

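```bash
python3 - <<'E'
from h import *
W=cal("wrist"); S=cal("scene")
im=manip.camera("scene")
px=[(353,178),(362,110),(400,75),(435,72),(472,100),(480,150),(460,216)]
for z,col in ((60,(255,0,0)),(100,(0,255,0)),(140,(0,0,255))):
    P=plane(px,z,W); print(z,P[:,:2].round().tolist())
    q=proj(P,S).round().astype(np.int32); cv2.polylines(im,[q.reshape(-1,1,2)],True,col,1)
cv2.imwrite("pics/k_scene.png",cv2.resize(im[120:300,230:470],None,fx=3.3,fy=3.3))
E
```

```text
60 [[559.0, -220.0], [630.0, -228.0], [668.0, -267.0], [674.0, -304.0], [648.0, -346.0], [595.0, -359.0], [520.0, -341.0]]
100 [[566.0, -217.0], [629.0, -224.0], [663.0, -259.0], [669.0, -292.0], [645.0, -330.0], [597.0, -341.0], [530.0, -325.0]]
140 [[572.0, -214.0], [628.0, -220.0], [658.0, -251.0], [663.0, -280.0], [642.0, -314.0], [600.0, -323.0], [541.0, -309.0]]
```

View pics/k_scene.png

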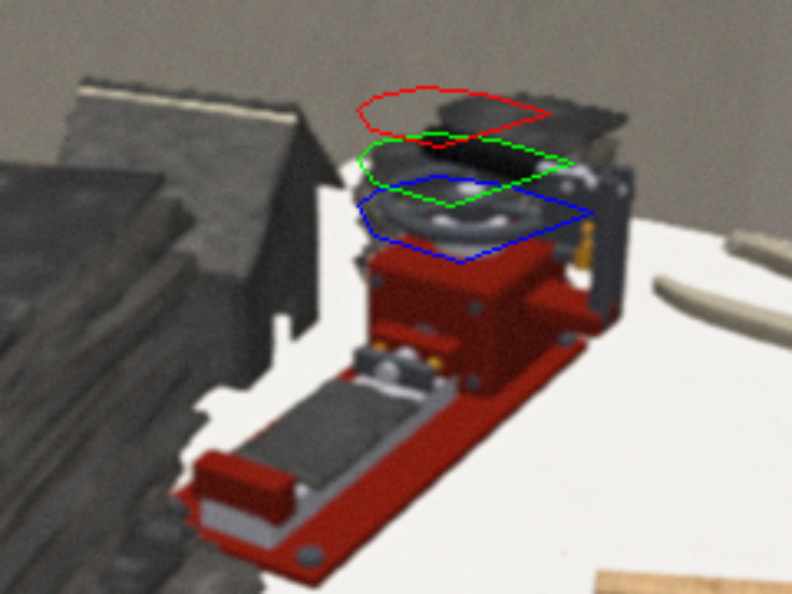

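The near stack is about 100 mm high, so it's no obstacle above z≈125. Next I estimate the handle angle from the cameras.

```bash
python3 - <<'E'
from h import *
T={}
for n in ("scene","side","wrist"):
    manip.camera(n); C=cal(n)
    for t in ("crank_end","crank_hinge","wheel_axis"):
        L=manip.place_of(n,t)
        if L and L[0]["score"]>.4: T.setdefault(t,[]).append((n,np.array(L[0]["point"])*[640,480],C)); print(n,t,L[0]["score"])
for t,o in T.items():
    r=least_squares(lambda P:np.concatenate([(proj(P,C)-p)[0] for n,p,C in o]),[540,-190,150],x_scale=[100,100,100]); print(t,len(o),r.x.round(1),r.fun.round(1))
def hd(a): return lambda a:0
o=T["crank_end"]
f=lambda v:np.concatenate([(proj([464.5+106*np.cos(v[0]),-189.5,148+106*np.sin(v[0])],C)-p)[0] for n,p,C in o])
r=least_squares(f,[.1]); print("phi",r.x,r.fun.round(1)); print(manip.current_time_s())
E
```

```text
scene crank_end 0.71
scene crank_hinge 0.73
scene wheel_axis 0.55
side crank_end 0.55
side crank_hinge 0.71
side wheel_axis 0.65
wrist crank_end 0.57
wrist crank_hinge 0.64
wrist wheel_axis 0.82
crank_end 3 [ 569.  -189.6  150.7] [ 0.6 -0.8  1.7  0.5 -0.4 -0.7]
crank_hinge 3 [ 465.4 -187.3  152.6] [ 2.1 -4.2  2.2  2.9 -0.9 -1.6]
wheel_axis 3 [ 535.9 -189.8  121. ] [-0.8 -1.9  2.2  1.8 -0.2 -0.4]
phi [0.03406172] [ 0.  -1.3  1.2  0.1 -0.4 -2.2]
21.8583
```

The handle angle is ≈0.03–0.1 rad and the wheel axis ≈ (536,-189.6). I'll grasp the sleeve from above and swing it up along the arc.

```bash
python3 - <<'E'
from h import *
H=np.array([464.5,-189.6,148.]); s=82
manip.command_gripper(50)
o=rot(0).as_rotvec()
manip.move_pose([H[0]+s,H[1],190],o)
manip.move_linear([H[0]+s,H[1],136],80)
print(manip.current_time_s(),np.round(manip.current_wrist_force(),1))
manip.command_gripper(15)
print(manip.current_time_s(),manip.current_grip_width(),np.round(manip.current_wrist_force(),1),np.round(manip.current_position(),1))
C=cal("wrist"); im=manip.camera("wrist"); cv2.imwrite("pics/l_wrist.png",im)
im=manip.camera("scene"); cv2.imwrite("pics/l_scene.png",cv2.resize(im[60:300,230:470],None,fx=2.5,fy=2.5))
E
```

```text
23.575 [ 0.7 -0.3  0.3]
23.95 20.133970596144806 [ 0.6 -3.7  1.7] [ 546.8 -190.1  136.4]
```

View pics/l_wrist.png

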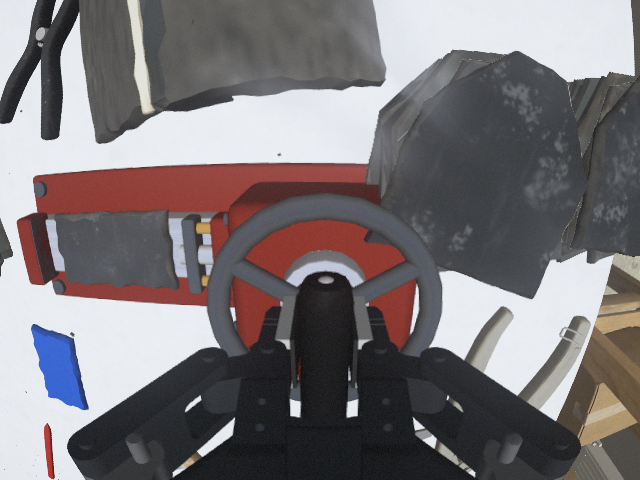

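View pics/l_scene.png

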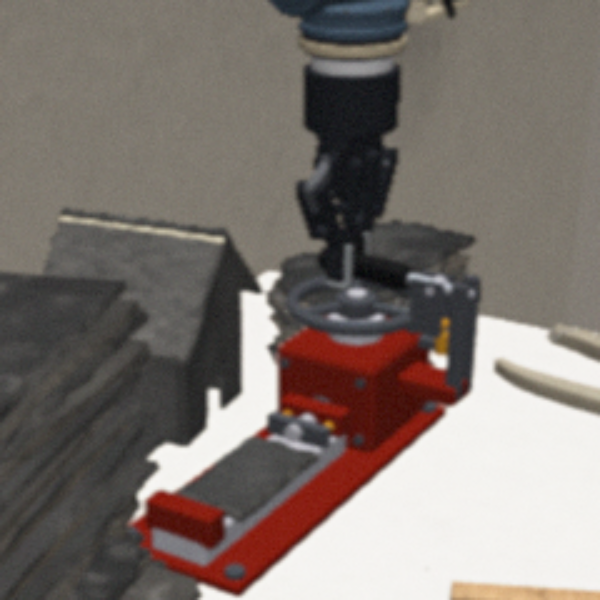

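The sleeve is gripped (width 20, sleeve at (325,340) px between the pads). I'll swing it up.

```bash
cat > arc.py <<'E'
from h import *
import sys
def pose(phi,s=82,off=2.0,tend=0.6,H=np.array([464.5,-189.9,148.])):
    tilt=tend*phi/1.57
    r=rot(0,tilt,0); a=r.as_matrix()[:,2]
    G=H+s*np.array([np.cos(phi),0,np.sin(phi)])+off*np.array([-np.sin(phi),0,np.cos(phi)])
    return G+a*manip.grasp_offset,r.as_rotvec()
def run(phis,speed=70):
    for phi in phis:
        p,o=pose(phi); manip.move_linear(p,speed,o)
        f=np.array(manip.current_wrist_force()); print(round(phi,2),p.round(1),np.round(manip.current_position(),1),f.round(1),round(manip.current_grip_width(),1),round(manip.current_time_s(),2))
        if np.linalg.norm(f)>45: print("STOP"); break
E
python3 - <<'E'
from arc import *
print(manip.grasp_offset)
for phi in (.03,.8,1.6): print(pose(phi)[0].round(1), np.round(manip.solve_ik(*pose(phi)),2))
run(np.arange(.17,0.95,.15))
im=manip.camera("scene"); cv2.imwrite("pics/m_scene.png",cv2.resize(im[60:300,230:470],None,fx=2.5,fy=2.5))
E
```

```text
18.700000000000003
[ 546.6 -189.9  133.8] [-0.42  0.51  1.67  0.01  0.95  1.15]
[ 525.8 -189.9  190.4] [-0.5   0.3   1.87  0.22  0.71  0.92]
[ 470.8 -189.9  214.6] [-0.66  0.12  2.15  0.8   0.51  0.27]
0.17 [ 546.2 -189.9  145.2] [ 546.8 -190.1  145.6] [ 5.8 -3.1 -3.4] 20.2 24.33
0.32 [ 544.  -189.9  157.1] [ 543.6 -189.9  157. ] [ 0.4 -3.6 -3.1] 20.2 24.66
0.47 [ 540.  -189.9  168.5] [ 539.2 -189.9  168. ] [-2.6 -5.  -5.4] 20.0 24.98
0.62 [ 534.5 -189.9  179.1] [ 533.7 -189.7  178.4] [-3.3 -3.7 -5.3] 20.5 25.3
0.77 [ 527.4 -189.9  188.6] [ 526.7 -189.7  187.8] [-3.2 -4.8 -8.7] 20.0 25.62
0.92 [ 519.  -189.9  196.9] [ 518.6 -189.7  196.2] [ -1.6  -3.8 -11.1] 20.0 25.93
```

View pics/m_scene.png

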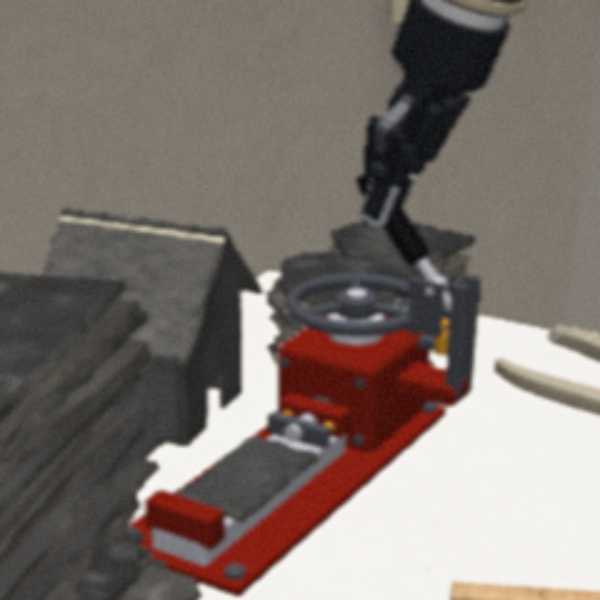

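The handle is following (end at about (385,210) in the crop, roughly 0.9 rad). I'll carry on through the catch.

```bash
python3 - <<'E'
from arc import *
run([1.07,1.2,1.32,1.44,1.55])
im=manip.camera("scene"); cv2.imwrite("pics/n_scene.png",cv2.resize(im[60:300,230:470],None,fx=2.5,fy=2.5))
E
```

```text
1.07 [ 509.6 -189.9  203.7] [ 509.4 -189.7  203.2] [ -1.1  -2.7 -13.3] 20.2 26.3
1.2 [ 500.6 -189.9  208.4] [ 500.7 -189.7  208.2] [  0.8  -1.2 -12.1] 20.0 26.59
1.32 [ 492.  -189.9  211.6] [ 492.3 -189.7  211.6] [  2.7   1.2 -10.6] 20.2 26.88
1.44 [ 483.  -189.9  213.6] [ 483.2 -189.6  213.7] [ 0.1  3.8 -5.2] 20.0 27.16
1.55 [ 474.6 -189.9  214.5] [ 474.9 -189.9  214.7] [-0.7  3.8 -4.8] 19.5 27.43
```

View pics/n_scene.png

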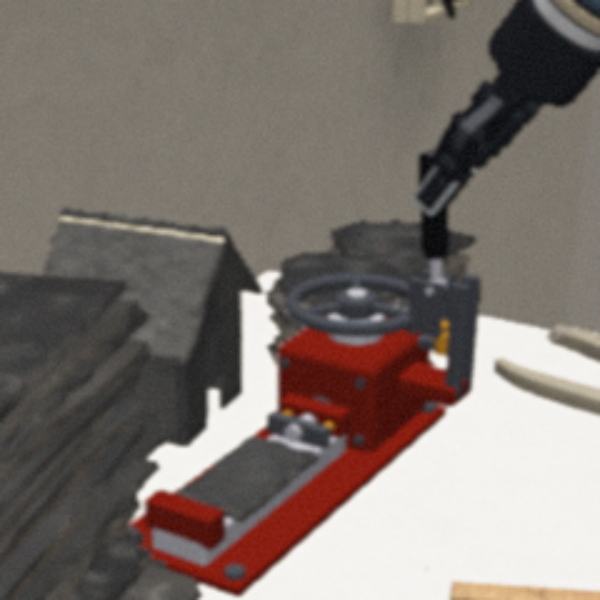

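The handle stands upright. I'll release, back off along the tool and go above it to check.

```bash
python3 - <<'E'
from arc import *
manip.command_gripper(60)
a=R.from_rotvec(manip.current_tcp_rot()).as_matrix()[:,2]
p=np.array(manip.current_position()); manip.move_linear(p-60*a,150)
im=manip.camera("scene"); cv2.imwrite("pics/o_scene.png",cv2.resize(im[60:300,230:470],None,fx=2.5,fy=2.5))
manip.move_pose([466,-190,330],rot(0).as_rotvec())
C=cal("wrist"); im=manip.camera("wrist"); cv2.imwrite("pics/o_wrist.png",im)
for n in ("wrist","scene","side"):
    manip.camera(n); C=cal(n)
    for t,z in (("crank_end",254),("crank_hinge",148),("wheel_axis",118)):
        for l in manip.place_of(n,t): print(n,t,round(l["score"],2),np.round(np.array(l["point"])*[640,480]),plane(np.array(l["point"])*[640,480],z,C).round(1))
print(manip.current_time_s())
E
```

```text
wrist crank_end 0.97 [323. 237.] [[ 474.3 -189.   254. ]]
wrist crank_hinge 0.69 [324. 212.] [[ 463.1 -189.7  148. ]]
wrist wheel_axis 0.84 [322. 128.] [[ 536.5 -187.9  118. ]]
scene crank_end 0.98 [402. 122.] [[ 470.2 -177.9  254. ]]
scene crank_hinge 0.97 [404. 178.] [[ 454.6 -167.5  148. ]]
scene crank_hinge 0.27 [347. 237.] [[426.1  98.1 148. ]]
scene wheel_axis 0.55 [374. 182.] [[ 529.5 -185.6  118. ]]
side crank_end 0.85 [357. 142.] [[ 482.  -203.5  254. ]]
side crank_hinge 0.77 [360. 187.] [[ 473.3 -200.6  148. ]]
side wheel_axis 0.66 [330. 197.] [[ 548.3 -202.7  118. ]]
29.875
```

View pics/o_scene.png

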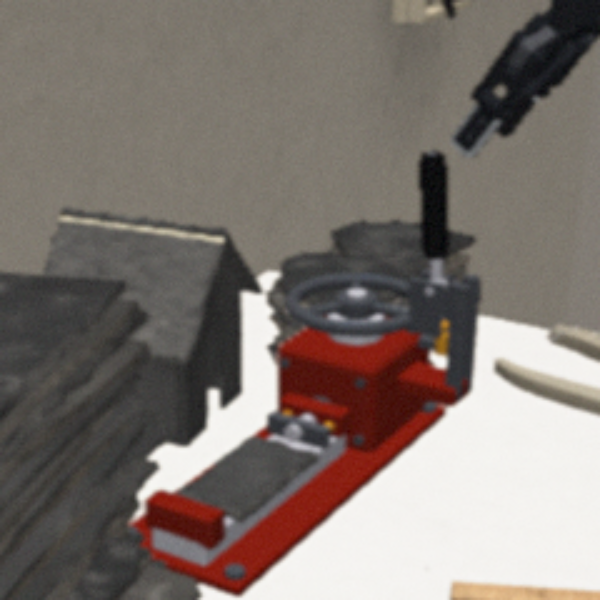

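View pics/o_wrist.png

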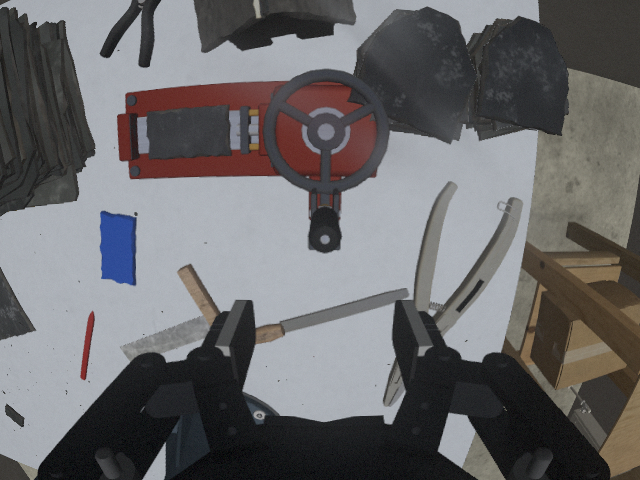

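```bash
python3 - <<'E'
from arc import *
T={}
for n in ("scene","side","wrist"):
    manip.camera(n); C=cal(n)
    print(n,"expected upright end",proj([464.5,-189.6,254],C).round(1),"hinge",proj([464.5,-189.6,148],C).round(1))
    for t in ("crank_end","crank_hinge","wheel_axis"):
        L=manip.place_of(n,t)
        if L and L[0]["score"]>.4: T.setdefault(t,[]).append((n,np.array(L[0]["point"])*[640,480],C)); print(n,t,L[0]["score"],(np.array(L[0]["point"])*[640,480]).round(1))
for t,o in T.items():
    r=least_squares(lambda P:np.concatenate([(proj(P,C)-p)[0] for n,p,C in o]),[540,-190,150],x_scale=[100,100,100]); print(t,len(o),r.x.round(1),r.fun.round(1))
    o=[q for q in o if q[0]!="wrist"]
    r=least_squares(lambda P:np.concatenate([(proj(P,C)-p)[0] for n,p,C in o]),[540,-190,150],x_scale=[100,100,100]); print(t,len(o),r.x.round(1),r.fun.round(1))
W=cal("wrist");print("cam pos",-W[3].T@W[4],manip.current_position(),manip.current_time_s())
E
```

```text
scene expected upright end [[407.7 121. ]] hinge [[404.5 173.7]]
scene crank_end 0.69 [371.4 179.4]
scene crank_hinge 0.75 [401.1 170.9]
scene wheel_axis 0.85 [372.2 182.4]
side expected upright end [[362.9 142.9]] hinge [[362.3 188.7]]
side crank_end 0.81 [358.1 141.2]
side crank_hinge 0.64 [360.8 188.1]
side wheel_axis 0.91 [333.8 199. ]
wrist expected upright end [[322.9 252.3]] hinge [[323.2 211. ]]
wrist crank_end 0.56 [323.6 237.2]
wrist crank_hinge 0.61 [321.6 212.4]
wrist wheel_axis 0.74 [323.5 132. ]
crank_end 3 [ 465.9 -184.4  198.5] [ 32.8 -29.5   3.4  26.5  -7.3 -11.9]
crank_end 2 [372.9 145.8 289.8] [ -7.8 -14.1  10.4  15.6]
crank_hinge 3 [ 465.8 -187.7  153.1] [ 2.5  0.6  0.8 -1.4 -0.6 -1.4]
crank_hinge 2 [ 468.5 -184.1  153. ] [ 0.5  0.9 -0.7 -1. ]
wheel_axis 3 [ 534.4 -189.7  116.1] [ 0.9 -0.6  0.   0.7 -0.2 -0.3]
wheel_axis 2 [ 529.6 -176.   121.2] [-0.2 -0.3  0.2  0.3]
cam pos [ 546.09081494 -190.05529908  472.43480585] [ 466.01251508 -189.98732983  329.98347519] 30.475
```

All three views agree that the handle's end leans about 8–10 mm inward (end seen at (402,122) in the scene view, expected (408,121)). That makes it ≈1.48 rad, not fully upright. I'll grip from above and push it outward to its stop.

```bash
python3 - <<'E'
from arc import *
y=-189.7
manip.move_linear([471.5,y,285],150)
manip.move_linear([471.5,y,216],120)
manip.command_gripper(15)
f0=np.array(manip.current_wrist_force()); print(manip.current_grip_width(),f0.round(1),manip.current_time_s())
for x in np.arange(470,458,-1.5):
    manip.move_linear([x,y,216],40); f=np.array(manip.current_wrist_force()); p=np.round(manip.current_position(),1); print(x,p,f.round(1),round(manip.current_time_s(),2))
    if f[0]>14: break
im=manip.camera("wrist"); cv2.imwrite("pics/p_wrist.png",im)
im=manip.camera("scene"); cv2.imwrite("pics/p_scene.png",cv2.resize(im[60:300,230:470],None,fx=2.5,fy=2.5))
E
```

```text
20.418051917200795 [-0.   2.2  5.2] 32.0833
470.0 [ 470.6 -189.7  216.8] [-0.2  1.7  6.3] 32.33
468.5 [ 469.7 -189.7  216.8] [4.6 2.9 4.9] 32.58
467.0 [ 468.  -189.7  216.9] [2.4 3.3 6.3] 32.83
465.5 [ 466.4 -189.8  216.8] [3.5 2.2 5.6] 33.08
464.0 [ 464.8 -189.8  216.8] [3.2 2.4 7.1] 33.33
462.5 [ 463.5 -189.8  216.8] [4.7 3.5 6.6] 33.58
461.0 [ 462.  -189.7  216.7] [5.1 2.3 4.2] 33.83
459.5 [ 461.4 -189.7  216.7] [11.4  3.4  0.4] 34.08
```

View pics/p_scene.png

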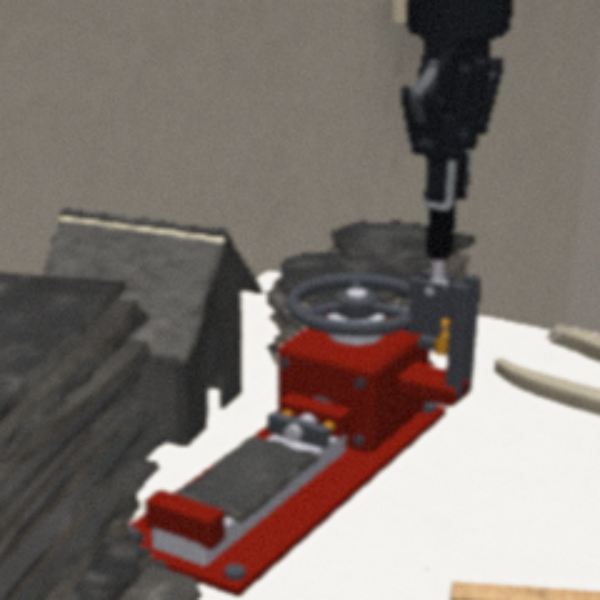

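The handle met its stop at x≈461.5, where the force rose to 11 N. I'll release and verify it stays upright.

```bash
python3 - <<'E'
from arc import *
manip.command_gripper(60)
manip.move_linear([462,-189.7,330],200)
C=cal("wrist"); im=manip.camera("wrist"); cv2.imwrite("pics/q_wrist.png",im)
for n in ("wrist","scene","side"):
    if n!="wrist": manip.camera(n); C=cal(n)
    print(n,"expected end",proj([462.5,-189.6,254],C).round(1),"hinge",proj([462.5,-189.6,148],C).round(1),"leaning.09",proj([472,-189.6,253.5],C).round(1))
    for t in ("crank_end","crank_hinge"):
        for l in manip.place_of(n,t): print(n,t,round(l["score"],2),np.round(np.array(l["point"])*[640,480],1))
im=manip.camera("scene"); cv2.imwrite("pics/q_scene.png",cv2.resize(im[60:300,230:470],None,fx=2.5,fy=2.5))
print(manip.current_time_s())
E
```

```text
wrist expected end [[323.8 249.1]] hinge [[323.8 208.4]] leaning.09 [[323.8 234.3]]
wrist crank_end 0.73 [323.4 247.2]
wrist crank_hinge 0.88 [323.7 206.8]
scene expected end [[408.7 121.2]] hinge [[405.4 173.9]] leaning.09 [[404.1 120.8]]
scene crank_end 0.96 [409.4 122. ]
scene crank_hinge 0.84 [404.6 176.1]
side expected end [[363.8 143. ]] hinge [[363.2 188.8]] leaning.09 [[359.7 143. ]]
side crank_end 0.67 [362.1 141.5]
side crank_hinge 0.65 [358.7 188.7]
side crank_hinge 0.64 [362.9 142.7]
35.8583
```

View pics/q_scene.png

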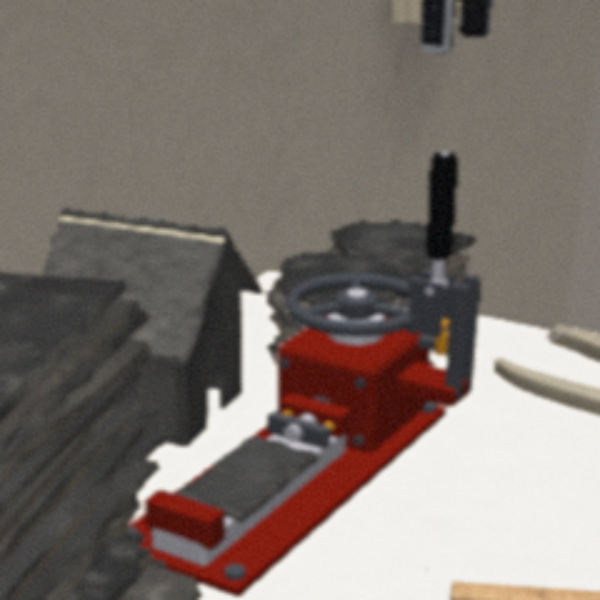

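View pics/q_wrist.png

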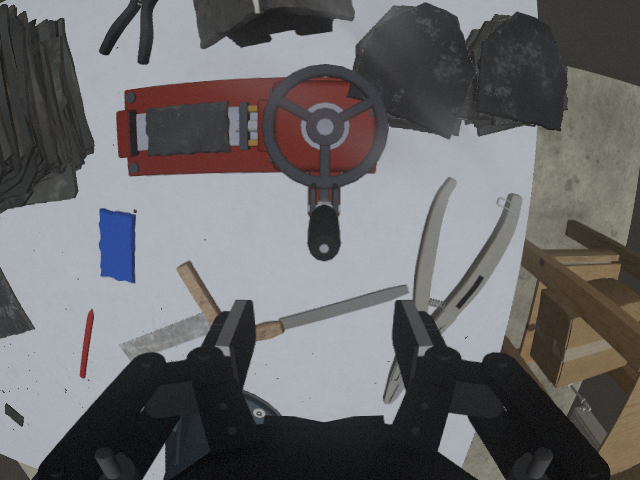

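The handle is now upright: the scene view shows its end at (409,122) against (408.7,121) expected, and the wrist view agrees. Now I'll grip it from above and wind clockwise.

```bash
cat > wind.py <<'E'
from arc import *
c=np.array([534.5,-189.7]); Z=216
def P(th,r): return [c[0]-r*np.cos(th),c[1]+r*np.sin(th),Z]
def wind(t0,t1,r=72,speed=90,step=.2,f0=np.zeros(3)):
    th=t0
    while th<t1-1e-6:
        th=min(th+step,t1); manip.move_linear(P(th,r),speed)
        f=np.array(manip.current_wrist_force())-f0; u=np.array([-np.cos(th),np.sin(th)]); t=np.array([np.sin(th),np.cos(th)])
        fr,ft=f[:2]@u,f[:2]@t; p=np.array(manip.current_position())
        print(round(th,2),"r",round(r,1),"act",round(np.hypot(*(p[:2]-c)),1),"fr %.1f ft %.1f fz %.1f"%(fr,ft,f[2]),"w",round(manip.current_grip_width(),1),round(manip.current_time_s(),2))
        if np.linalg.norm(f)>40: print("STOP"); break
        r=np.clip(r+np.clip(.08*(fr+3),-.5,.5),68,76)
    return th,r
E
python3 - <<'E'
from wind import *
o=rot(0).as_rotvec()
for th in np.arange(0,4.8,.4):
    q=manip.solve_ik(P(th,72),o); print(None if q is None else np.round(q,2),end=' ')
print()
manip.move_linear([462.2,-189.7,285],150)
manip.move_linear([462.2,-189.7,Z],120)
manip.command_gripper(15)
f0=np.array(manip.current_wrist_force()); print(f0.round(1),manip.current_grip_width(),manip.current_time_s())
th,r=wind(0,.8); np.save("w.npy",[th,r])
im=manip.camera("scene"); cv2.imwrite("pics/r_scene.png",cv2.resize(im[60:300,230:470],None,fx=2.5,fy=2.5))
E
```

```text
[-0.48  0.28  1.8  -0.    1.07  1.09] [-0.43  0.27  1.81 -0.    1.07  1.14] [-0.37  0.28  1.79 -0.    1.07  1.2 ] [-0.33  0.32  1.74 -0.    1.08  1.25] [-0.3   0.37  1.67 -0.    1.11  1.27] [-0.3   0.42  1.59 -0.    1.13  1.27] [-0.31  0.46  1.52 -0.    1.16  1.26] [-0.34  0.5   1.46 -0.    1.18  1.23] [-0.38  0.52  1.43 -0.    1.19  1.19] [-0.43  0.53  1.42 -0.    1.19  1.14] [-0.47  0.51  1.44 -0.    1.18  1.1 ] [-0.51  0.48  1.49 -0.    1.17  1.06] 
[-2.2  1.3  5. ] 20.47618343219668 37.4667
0.2 r 72 act 71.7 fr 1.1 ft 3.9 fz 7.2 w 20.7 37.77
0.4 r 72.3 act 71.9 fr 0.0 ft 2.2 fz 5.9 w 20.5 38.08
0.6 r 72.6 act 71.9 fr -1.0 ft 3.4 fz 5.0 w 20.6 38.39
0.8 r 72.7 act 71.8 fr -1.8 ft 2.7 fz 5.4 w 20.9 38.7
```

View pics/r_scene.png

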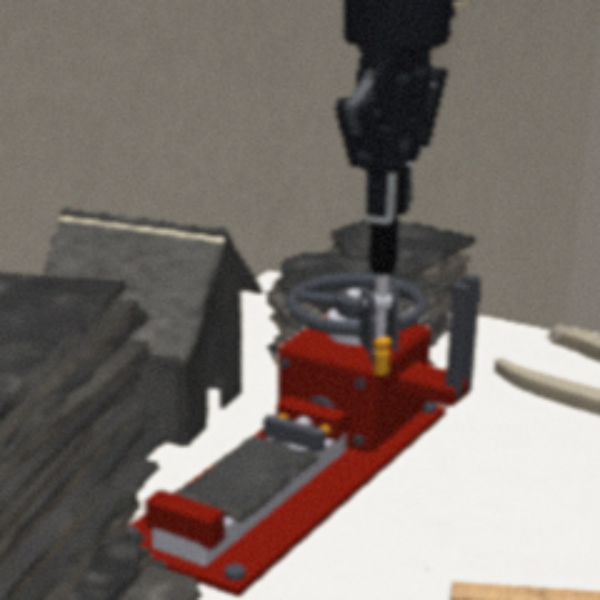

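Winding works: the wheel turned, the jaw is advancing and forces are small. Continuing.

```bash
python3 - <<'E'
from wind import *
th,r=np.load("w.npy")
th,r=wind(th,3.6,r); np.save("w.npy",[th,r])
im=manip.camera("scene"); cv2.imwrite("pics/s_scene.png",cv2.resize(im[60:300,230:470],None,fx=2.5,fy=2.5))
E
```

```text
1.0 r 72.8 act 71.8 fr -4.0 ft 3.7 fz 3.4 w 20.9 39.06
1.2 r 72.7 act 71.6 fr -4.1 ft 3.9 fz 4.9 w 20.8 39.37
1.4 r 72.7 act 71.5 fr -3.0 ft 3.7 fz 5.6 w 20.8 39.67
1.6 r 72.7 act 71.5 fr -3.7 ft 3.8 fz 6.0 w 20.7 39.98
1.8 r 72.6 act 71.5 fr -3.2 ft 2.8 fz 6.6 w 20.8 40.29
2.0 r 72.6 act 71.5 fr -2.9 ft 3.8 fz 6.2 w 20.9 40.6
2.2 r 72.6 act 71.5 fr -2.3 ft 3.1 fz 6.8 w 20.7 40.91
2.4 r 72.6 act 71.6 fr -3.2 ft 3.8 fz 7.2 w 20.8 41.22
2.6 r 72.6 act 71.7 fr -3.4 ft 3.6 fz 8.2 w 20.7 41.52
2.8 r 72.6 act 71.9 fr -2.6 ft 3.1 fz 7.8 w 20.4 41.83
3.0 r 72.6 act 72.0 fr -2.4 ft 3.1 fz 7.9 w 21.0 42.14
3.2 r 72.7 act 72.2 fr -1.9 ft 4.0 fz 8.2 w 20.4 42.45
3.4 r 72.8 act 72.4 fr -3.2 ft 3.0 fz 8.4 w 20.4 42.76
3.6 r 72.8 act 72.6 fr -3.2 ft 3.6 fz 9.2 w 20.5 43.07
```

View pics/s_scene.png

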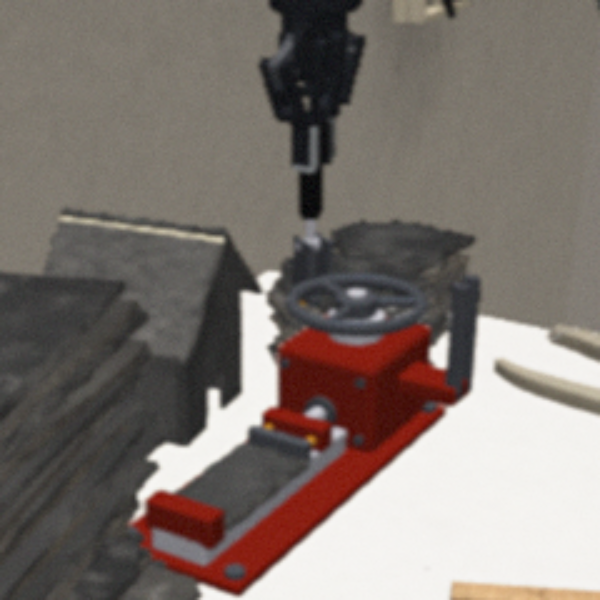

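```bash
python3 - <<'E'
from wind import *
th,r=np.load("w.npy")
th,r=wind(th,4.7,r,step=.15,speed=70); np.save("w.npy",[th,r])
manip.pause(.2)
im=manip.camera("scene"); cv2.imwrite("pics/t_scene.png",cv2.resize(im[60:300,230:470],None,fx=2.5,fy=2.5))
print(np.round(manip.current_wrist_force(),1),np.round(manip.current_position(),1))
E
```

```text
3.75 r 72.7 act 72.6 fr -4.0 ft 1.6 fz 8.7 w 20.4 43.42
3.9 r 72.7 act 72.6 fr -3.5 ft 0.8 fz 8.5 w 20.5 43.73
4.05 r 72.6 act 72.7 fr -1.6 ft 0.4 fz 9.1 w 20.3 44.04
4.2 r 72.7 act 72.8 fr -2.2 ft 1.1 fz 9.0 w 20.5 44.35
4.35 r 72.8 act 72.9 fr -2.8 ft 0.6 fz 7.8 w 20.2 44.66
4.5 r 72.8 act 72.9 fr -3.2 ft -0.1 fz 9.2 w 20.5 44.97
4.65 r 72.8 act 72.9 fr -3.8 ft -0.3 fz 7.9 w 20.5 45.27
4.7 r 72.7 act 73.0 fr -2.4 ft -2.0 fz 7.7 w 20.5 45.52
[2.8 2.  7.2] [ 535.6 -262.6  216.7]
```

View pics/t_scene.png

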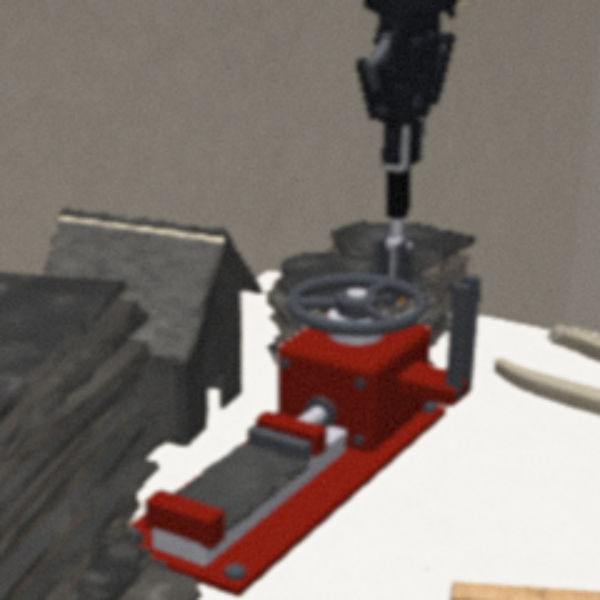

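The carriage gap has closed against the pad, so the spring is compressed, and the handle is upright. I'll release and check.

```bash
python3 - <<'E'
from wind import *
manip.command_gripper(60)
p=np.array(manip.current_position())
manip.move_linear([p[0],p[1],330],150)
manip.move_pose([480,-120,420],rot(np.pi/2).as_rotvec())
W=cal("wrist"); im=manip.camera("wrist"); cv2.imwrite("pics/u_wrist.png",im)
for m in manip.masks_of("wrist","slate"):
    c_=cv2.findContours(m["mask"].astype(np.uint8),0,1)[0]; c_=max(c_,key=cv2.contourArea)[:,0,:]
    rr=cv2.minAreaRect(plane(c_,36,W)[:,:2].astype(np.float32)); print(round(m["score"],2),np.round(rr[0],1),np.round(rr[1],1),rr[2])
for n in ("wrist","scene","side"):
    if n!="wrist": manip.camera(n)
    C=cal(n); 
    for t in (4.5,4.7,4.9): print(n,t,"exp end",proj([c[0]-72*np.cos(t),c[1]+72*np.sin(t),254],C).round(1),"hinge",proj([c[0]-72*np.cos(t),c[1]+72*np.sin(t),148],C).round(1))
    for t in ("crank_end","crank_hinge"):
        for l in manip.place_of(n,t): print(n,t,round(l["score"],2),np.round(np.array(l["point"])*[640,480],1))
for n in ("scene","side"):
    im=manip.camera(n); cv2.imwrite(f"pics/u_{n}.png",cv2.resize(im[60:300,230:470],None,fx=2.5,fy=2.5))
print(manip.current_time_s())
E
```

```text
0.9 [379.8 112. ] [ 59.1 104.4] 79.15275573730469
0.8 [536.4  -6.2] [ 63. 110.] 0.08646553754806519
wrist 4.5 exp end [[394.  350.3]] hinge [[380.2 302. ]]
wrist 4.7 exp end [[380.1 352. ]] hinge [[369.  303.3]]
wrist 4.9 exp end [[366.2 351.4]] hinge [[357.8 302.5]]
wrist crank_end 0.96 [378.4 351.3]
wrist crank_hinge 0.6 [370.3 304.6]
scene 4.5 exp end [[384.6 107.3]] hinge [[382.7 156.2]]
scene 4.7 exp end [[391.2 108. ]] hinge [[389.  157.1]]
scene 4.9 exp end [[397.2 109. ]] hinge [[394.7 158.4]]
scene crank_end 0.81 [389.8 108.1]
scene crank_hinge 0.95 [387.2 156.1]
side 4.5 exp end [[336.  137.2]] hinge [[336.3 179.6]]
side 4.7 exp end [[341.7 137.2]] hinge [[341.9 179.7]]
side 4.9 exp end [[347.3 137.5]] hinge [[347.2 180.2]]
side crank_end 0.85 [337.1 138.2]
side crank_hinge 0.72 [338.3 179.6]
48.9833
```

View pics/u_wrist.png

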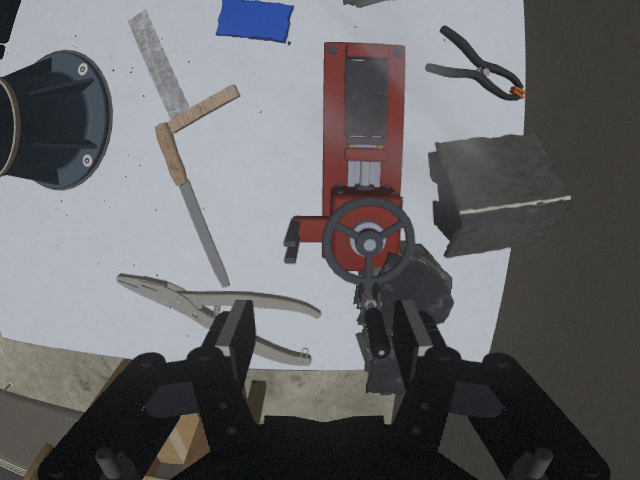

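View pics/u_scene.png

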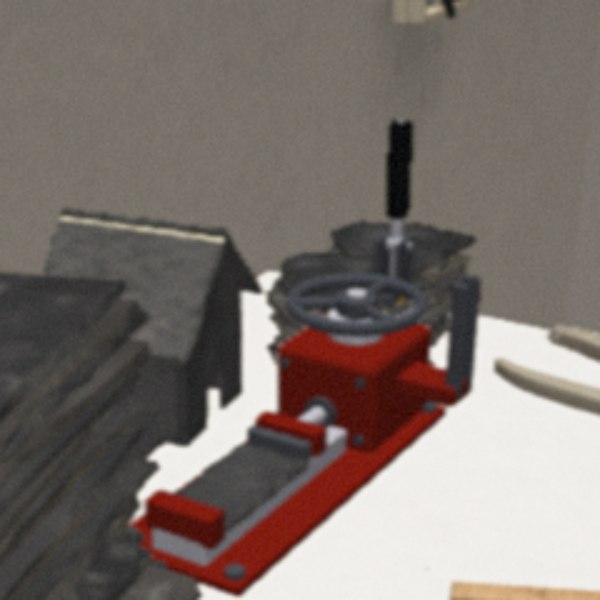

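View pics/u_side.png

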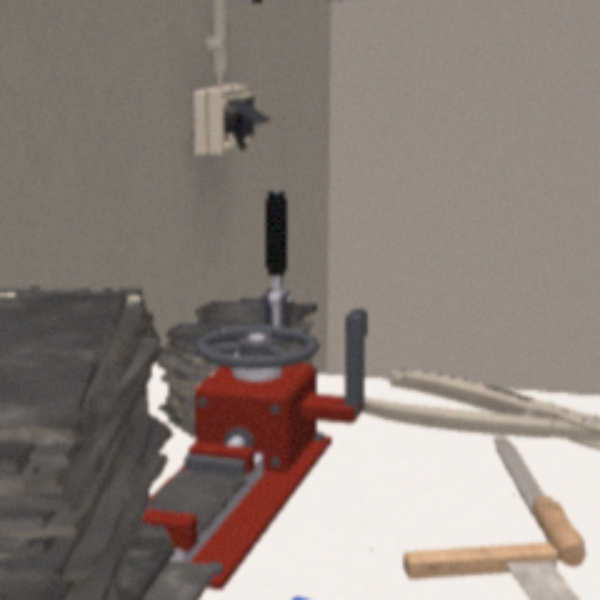

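The slate is now at y≈-6.2, so its end at y≈49.8 is against the fixed jaw, and it is aligned. The handle end agrees with upright at a wheel angle of about 4.65 rad, and the robot is clear. Handing in.

```bash
python3 - <<'E'
from rig import manip
print(manip.current_wrist_force(),manip.current_time_s()); print(manip.hand_in())
E
```

```text
[ 0.30404077 -0.37936053 -0.08776997] 48.9833
the job is handed in; nothing more can be done
None
```

The job is handed in at 49 s of the 72 s allowed. The grey slate is clamped on the bed, the crank handle is upright and the gripper is clear. `hand_in()` reports no verdict.

**What I did**
1. I laid the slate flat between the jaws and let go. It measured within about 3 mm of the bed's middle, at an angle of about 0.
2. I swung the handle up and checked it. All three cameras showed it short of upright, at about 1.48 rad instead of 1.57. I gripped it again from above and pushed it to its stop, and the images then matched upright.
3. I wound the wheel clockwise to about 4.65–4.7 rad and let go.

**Last checks**
- **Slate:** centre at (536.4, -6.2), angle about 0, and its far end at y≈49.8, where I measured the fixed jaw's face.
- **Jaw spring:** the scene view shows the moving jaw's spring compressed. By the given spring rate that is roughly 16 N, but I could not measure the jaw force directly.
- **Handle:** the handle's end and hinge were within about 2 px of upright in the wrist and scene views. In the side view they were 4–5 px off sideways, both by about the same amount, so that shift does not suggest a lean.
- **Odd reading:** the push needed at the handle dropped to about 0 over the last 1 rad of winding, though I expected it to rise. The wheel and jaw still followed in the images.
- **Robot:** wrist force was about 0.5 N just before handing in.

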